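# Take the battery pack out of the charging box on the carver's bench

## Robot

A 6-joint arm with a two-finger parallel gripper is mounted at the origin on the work surface. World frame = base frame: x ahead of the robot, y to its left, z up, the work surface at z = 0. Lengths are in m, angles in degrees, forces in N, time in s.
With the tool pointing down it reaches from about 0.375 to 0.9 m from the base axis. Payload 3.1 kg.
Tool frame: the origin (TCP) lies at the very end of the fingers, on their centre line; the grasp point (between the pads) lies 19 mm behind it; z points along the fingers, y is the direction in which the jaws open and shut (so a half turn about z gives the same grasp; the last joint's range is limited). The gripper opens to 87 mm and grips with 3 to 60 N. Pads are 19 mm wide; open, the fingers measure 117 mm over their backs; the gripper's body (75 mm by 190 mm) begins 51 mm behind the grasp point.
Start: joints at [57.725, 30.224, 82.088, -0, 67.689, -10.227], TCP at [0.235, 0.579, 0.223] pointing down, gripper open.
Joint ranges: [-176.69, 176.69], [-43.24, 126.21], [12.49, 139.97], [-82, 262], [0, 151.66], [-163.58, 163.58]. Speed limits (degrees/s): [159.86, 159.86, 180, 180, 180, 180].

## Interface

Orientations are given as a 3x3 rotation matrix whose columns are the frame's x, y, z axes.
In Python, from rig import bot gives the robot as it stands. The module is installed in compiled form; this text tells all that it offers.
- The arm moves only by the tool play_rows, never from a script. Its argument "targets" is a list of rows, each a list of 7 numbers: the closure, from 0 (fully open) to 1 (shut), then the shift along the world's x, y, z in m, then the turn, a rotation vector about the world's x, y, z in rad. A call has 1 to 12 rows; each row shifts and turns the commanded pose from where the row before left it; what a row does not reach is not made up. A row lasts 1/8 s, in which the tool goes at most 62.5 mm and 10.7 degrees, less where a joint would pass 70% of its speed; a pose out of reach is approached as far as the arm can. A call with a gripper value outside its range is refused whole. The fingers move at their own pace and stop on an object; the grip force is fixed at half the most. Time passes only in rows, so rows that do not move let the fingers close. It gives the time, the measured TCP pose, the force and the opening at its end, in the units of the state.
- bot.read_state(): the state, without advancing time (a new reading comes with each control period).
- bot.capture(name): name is "side" or "top" or "wrist"; returns the picture (384x512x3 uint8, blue, green, red); there is no depth.
- bot.get_calibration(name): a dict with "fx", "fy", "cx", "cy" (pixels), "R" (3x3) and "t" (3): a world point X has camera coordinates R X + t. Camera axes: x right, y down, z forward; pixel columns grow to the right and rows downward; lengths in m; the calibration is good to about 2 mm. A picture is of the moment at which its call begins: read the wrist's pose just before it. get_calibration takes no time and is no camera call; for the wrist camera it gives the pose at the moment of the call.
- bot.hand_in(): hands the job in, once; it reports no verdict.
The state is a dict: "time_s": time; "joint_positions": joint angles; "qvel": joint speeds; "tau": joint torques, N m; "position": TCP position; "tcp_rot": TCP orientation; "force": force on the tool from outside, world axes, zero at the start; "moment": the same for the moment, N m; "opening": opening from 0.0 (shut) to 1.0 (fully open).
Only numpy, scipy, OpenCV 4.12 (cv2) and the standard library are available. Lean on these libraries where they do the work, as an engineer would, in place of code of your own. Each camera call takes 0.05 s, during which the arm holds its last target. There are 200 camera calls.

## Task

Slide the aluminium dust cover of the charging box fully open and leave it open. Then pinch the two opposed side catches of the battery pack inside towards each other and, keeping them pinched, lift the pack out of its well until its underside is about 5 cm above the top of the box. Finish while still holding the pack there by its catches, upright and still, with the other things on the bench left where they lie.

Things in the scene. Friction and masses are not known exactly. Their poses are not given: they have to be found in the camera images.
- dock: grey plastic charging box fixed to the bench, 236 x 148 x 100 mm. Origin: on the bench, under the centre of the well that holds the pack; x along its length, z up. It spans x -56..180, y -74..74 mm. The open-topped compartment round the pack lies at x -48..48, y -66..66, walls 92 mm high; the closed charger housing fills x 56..180. Rails at y +-70..74 rise from 92 to 100 mm.
- well_mouth (a point): centre of the well's mouth in the compartment's floor, 48 mm above the bench at box x = y = 0; the well is 52 mm (x) by 56 mm (y) and 40 mm deep.
- cover (a joint): how far (m) the flat aluminium cover has slid along the box's +x, towards the charger housing: 0 closed, 0.118 fully open (hard stop). Some 2 N of friction; it stays where it is left. Plate x -56..58, y -69..69 mm at 0, upper face 97 mm above the bench; it hides the pack when closed.
- cover_rib (a point): middle of the top edge of the upright black finger rib on the cover, 121 mm above the bench. The rib is 12 mm thick (along the box's x), 50 mm long (y) and stands 24 mm above the cover; with the cover closed it is at x = 20 mm of the box. Pinch it from above or push it.
- pack: black plastic battery pack, about 0.45 kg (varies), 60 (x) x 58 (y, over the catches) x 80 mm high. Origin: centre of its underside, 8 mm above the bench when seated, at box x = y = 0, axes as the box's. 37 mm clear beside each catch to the compartment wall. Barbs under the well's lip lock it until both catches are pressed 4 to 5.5 mm; then it lifts straight up with 1 to 2 mm of play.
- catch_a (a joint): how far (m) the catch on the pack's +y side is pressed inwards (towards -y): 0 out, 0.007 fully in (hard stop). Spring 2 N at 0, 7 N fully in.
- catch_b (a joint): the same for the catch on the pack's -y side, pressed towards +y.
- catch_a_face (a point): centre of the outer flat face of the +y catch: 29 mm from the pack's middle at rest (22 mm pressed), 66 mm above the pack's underside. The face is 30 mm long (x) and 28 mm high (52 to 80 mm above the pack's underside, that is 60 to 88 mm above the bench when seated). The two faces are 58 mm apart at rest, 44 mm when fully pressed.
- catch_b_face (a point): the same for the -y catch.
- wire_brush: wire cup brush, 60 mm diameter, 52 mm high, standing on the bench beside the charging box; not to be disturbed
- wrench: steel wrench 170 mm long lying on the bench beside the charging box; not to be disturbed
- offcut: small wooden block 75 x 45 x 28 mm on the bench at the charging box's compartment end; not to be disturbed
- sanding_disc: flat round sanding disc, 115 mm diameter, 5 mm thick, lying on the right of the bench; not to be disturbed
- dust_brush: hand brush 240 mm long lying on the right of the bench; not to be disturbed
- grinder: cordless angle grinder about 330 mm long, up to 80 mm high, lying on the left of the bench; not to be disturbed
- screwdriver: screwdriver 200 mm long lying on the left of the bench; not to be disturbed

How it is judged:
By the outcome, as a careful person would: the job done as asked, in the order asked, and still so for the second after the job is handed in, while the arm keeps its last pose, push and grip.
It also fails if it takes over 48 s, if anything falls off the work surface, if the arm or the gripper's body presses on something with over 40 N, if the wrist force passes 120 N, or if a joint passes its speed limit or range.

## Working session

There is one attempt and no reset: what is moved stays moved. The work goes in short steps, Python scripts to look and compute and a tool call to move; the robot and the scene stay as the last step left them, time stands still between calls to the robot, and variables do not carry over. Pictures are saved under pics/ and viewed, about 8 in all and at most 12, crops included, and the job is handed in when it is done.

Besides the shell and the picture viewer there is one more tool, called as name(argument=value, ...) on one line, values as JSON. play_rows: Moves the arm, as the interface text tells. Its arguments: {"type":"object","properties":{"targets":{"type":"array","items":{"type":"array","items":{"type":"number"}}}},"required":["targets"]}

```bash
mkdir -p pics; python3 - <<'E'
from rig import bot
import cv2
s=bot.read_state();print(s)
for n in("top","side"):
    cv2.imwrite(f"pics/{n}1.png",bot.capture(n));print(n,bot.get_calibration(n))
E
```

```text
{'time_s': 0.0, 'joint_positions': array([ 5.77256102e+01,  3.02776892e+01,  8.21556594e+01, -7.43521562e-04,
        6.76866307e+01, -1.02270170e+01]), 'qvel': array([ 0.0563447 ,  0.00702051,  0.09048156, -0.04270546,  0.00652332,
       -0.02940276]), 'tau': array([-6.77826256e-05, -4.40049255e+01, -1.76593870e+01,  6.31737057e-02,
        5.80512767e-02, -1.68939659e-04]), 'position': array([0.234195  , 0.57869498, 0.22158933]), 'tcp_rot': array([[-9.26875464e-01,  3.75367350e-01, -1.10801055e-03],
       [ 3.75368813e-01,  9.26873830e-01, -1.77691786e-03],
       [ 3.59989037e-04, -2.06289417e-03, -9.99997807e-01]]), 'force': array([-0.50374027,  0.19319706,  0.65413231]), 'moment': array([ 0.03820641, -0.00875236,  0.02271121]), 'opening': 1.0002336024667366}
top {'fx': 370.4651743982045, 'fy': 370.4651743982045, 'cx': 254.71317808869088, 'cy': 190.5133653998489, 'R': array([[ 0.02484353, -0.99969072, -0.00112312],
       [-0.99656429, -0.02467701, -0.07906113],
       [ 0.07900896,  0.00308342, -0.99686914]]), 't': array([-0.02685673,  0.5578399 ,  1.20318691])}
side {'fx': 401.58212341415106, 'fy': 401.58212341415106, 'cx': 255.8790535658747, 'cy': 192.9301447709782, 'R': array([[ 0.95040595, -0.31049498, -0.01792777],
       [-0.2468805 , -0.71811732, -0.65065931],
       [ 0.18915221,  0.62281649, -0.75915812]]), 't': array([-0.51303909,  0.20425604,  1.37292212])}
```

View pics/top1.png

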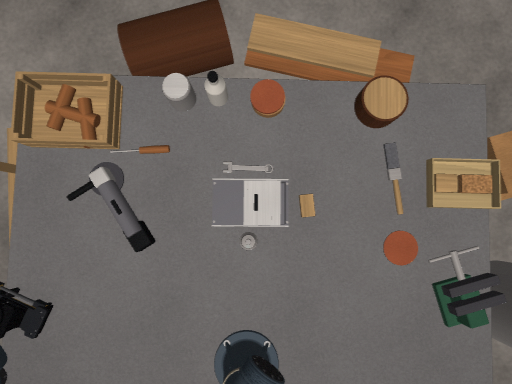

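```bash
python3 - <<'E'
import cv2
a=cv2.imread("pics/top1.png")[165:240,200:300];b=cv2.imread("pics/side1.png")
cv2.imwrite("pics/c1.png",cv2.resize(a,None,fx=8,fy=8,interpolation=cv2.INTER_CUBIC))
E
```

```text
(no output)
```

View pics/c1.png

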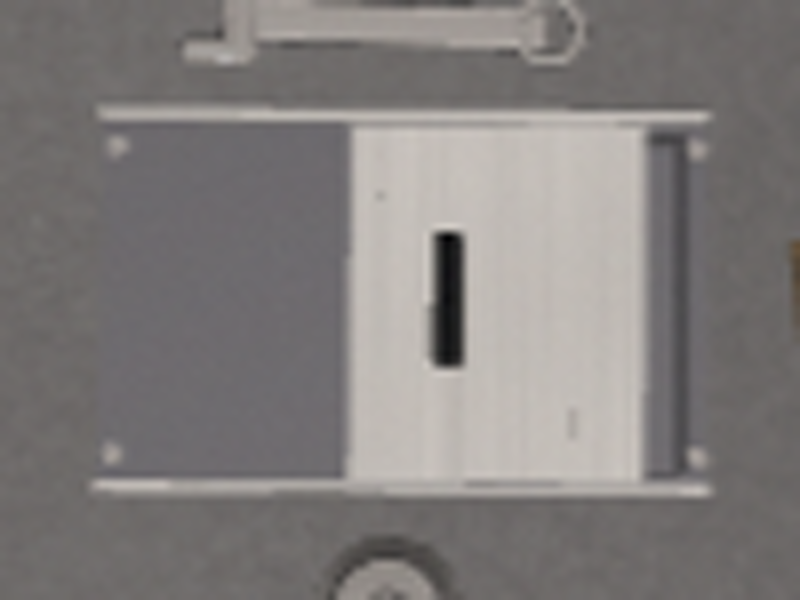

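View pics/side1.png

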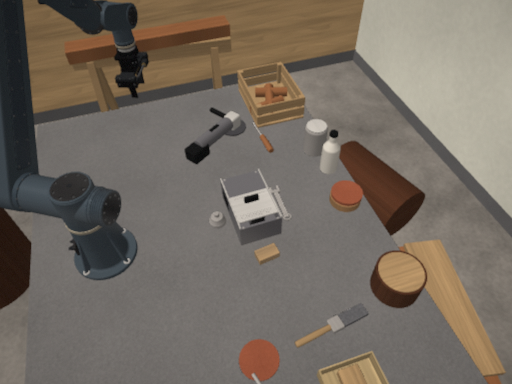

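```bash
cat >h.py <<'E'
from rig import bot
import numpy as np, cv2
def ray(name,px,z,cal=None):
    c=cal or bot.get_calibration(name);R,t=np.array(c["R"]),np.array(c["t"])
    d=R.T@np.array([(px[0]-c["cx"])/c["fx"],(px[1]-c["cy"])/c["fy"],1]);o=-R.T@t
    return o+d*(z-o[2])/d[2]
def proj(name,X):
    c=bot.get_calibration(name);p=np.array(c["R"])@X+c["t"];return p[0]/p[2]*c["fx"]+c["cx"],p[1]/p[2]*c["fy"]+c["cy"]
E
python3 - <<'E'
from h import *
f=lambda u,v,z:ray("top",(u/8+200-.44,v/8+165-.44),z)
P=np.array([f(*p,.1) for p in[(98,106),(712,112),(92,493),(712,496)]])
print(P)
Q=np.array([[.18,-.074],[-.056,-.074],[.18,.074],[-.056,.074]]) 
q=Q-Q.mean(0);p=P[:,:2]-P[:,:2].mean(0)
a=np.arctan2((q[:,0]*p[:,1]-q[:,1]*p[:,0]).sum(),(q*p).sum())
R=np.array([[np.cos(a),-np.sin(a)],[np.sin(a),np.cos(a)]])
if 1:
  t=P[:,:2].mean(0)-R@Q.mean(0)
  print(np.degrees(a),t,(Q@R.T+t-P[:,:2])*1000)
for n,p,z in[("rib",(448,299),.121),("platehi",(350,300),.097),("platelo",(645,300),.097)]:
  print(n,R.T@(f(*p,z)[:2]-t),f(*p,z))
E
```

```text
[[ 0.58841805  0.12090906  0.1       ]
 [ 0.59196641 -0.11735796  0.1       ]
 [ 0.43889791  0.11812945  0.1       ]
 [ 0.44367219 -0.11997172  0.1       ]]
91.0112194433818 [ 0.51683283 -0.06156314] [[-0.7734213  -1.19426314]
 [-0.15680832  1.10951191]
 [ 0.76976931 -1.02659029]
 [ 0.16046031  1.11134152]]
rib [0.04482346 0.0002137 ] [ 0.51582812 -0.01675043  0.121     ]
platehi [ 0.08273728 -0.00028879] [0.51566141 0.02116635 0.097     ]
platelo [-0.03144966 -0.00110444] [ 0.51849213 -0.09298841  0.097     ]
```

play_rows(targets=[[1,0.0235,-0.053,0,0,0,-0.0974],[1,0.0235,-0.053,0,0,0,-0.0974],[1,0.0235,-0.053,0,0,0,-0.0974],[1,0.0235,-0.053,0,0,0,-0.0974],[1,0.0235,-0.053,0,0,0,-0.0974],[1,0.0235,-0.053,0,0,0,-0.0974],[1,0.0235,-0.053,0,0,0,-0.0974],[1,0.0235,-0.053,0,0,0,-0.0974],[1,0.0235,-0.053,0,0,0,-0.0974],[1,0.0235,-0.053,0,0,0,-0.0974],[1,0.0235,-0.053,0,0,0,-0.0974],[1,0.0235,-0.053,0,0,0,-0.0974]])

```text
time_s: 1.6
position: [0.5169, -0.0585, 0.2223]
tcp_rot: [[-0.014, 1.0, -0.0], [1.0, 0.014, 0.0], [0.0, -0.0, -1.0]]
force: [0.5, 0.1, 0.6]
opening: 0.005
```

play_rows(targets=[[1,0,0,0,0,0,0],[1,0,0,0,0,0,0]])

```text
time_s: 1.85
position: [0.5155, -0.0563, 0.2219]
tcp_rot: [[-0.017, 1.0, -0.002], [1.0, 0.017, 0.001], [0.001, -0.002, -1.0]]
force: [0.3, 0.1, 0.1]
opening: 0.001
```

play_rows(targets=[[1,0,0,-0.05,0,0,0],[1,0,0,-0.04,0,0,0],[1,0,0,-0.024,0,0,0],[1,0,0,0,0,0,0],[1,0,0,0,0,0,0]])

```text
time_s: 2.48
position: [0.5168, -0.0558, 0.1094]
tcp_rot: [[-0.019, 1.0, 0.001], [1.0, 0.019, -0.0], [-0.0, 0.001, -1.0]]
force: [-0.4, -0.7, 0.1]
opening: 0.003
```

play_rows(targets=[[1,0,0.01,0,0,0,0],[1,0,0.01,0,0,0,0],[1,0,0.01,0,0,0,0],[1,0,0.01,0,0,0,0],[1,0,0.01,0,0,0,0],[1,0,0.01,0,0,0,0],[1,0,0.01,0,0,0,0],[1,0,0.01,0,0,0,0],[1,0,0.01,0,0,0,0],[1,0,0.01,0,0,0,0]])

```text
time_s: 3.72
position: [0.516, 0.044, 0.1083]
tcp_rot: [[-0.017, 1.0, -0.001], [1.0, 0.017, 0.0], [0.0, -0.001, -1.0]]
force: [-1.6, -3.4, 1.6]
opening: 0.01
```

play_rows(targets=[[1,0,0.004,0,0,0,0],[1,0,0.004,0,0,0,0]])

```text
time_s: 3.98
position: [0.5161, 0.0516, 0.1083]
tcp_rot: [[-0.017, 1.0, -0.001], [1.0, 0.017, 0.0], [0.0, -0.001, -1.0]]
force: [-1.5, -2.2, -0.3]
opening: 0.003
```

play_rows(targets=[[1,0,0.003,0,0,0,0],[1,0,0.003,0,0,0,0]])

```text
time_s: 4.22
position: [0.5163, 0.0573, 0.1084]
tcp_rot: [[-0.017, 1.0, -0.001], [1.0, 0.017, 0.0], [0.0, -0.001, -1.0]]
force: [-1.7, -1.7, 0.0]
opening: 0.004
```

play_rows(targets=[[1,0,0.002,0,0,0,0],[1,0,0.001,0,0,0,0]])

```text
time_s: 4.47
position: [0.5165, 0.0592, 0.1085]
tcp_rot: [[-0.019, 1.0, -0.0], [1.0, 0.019, -0.002], [-0.002, -0.0, -1.0]]
force: [-2.9, -7.6, 0.4]
opening: 0.004
```

play_rows(targets=[[1,0,0.001,0,0,0,0],[1,0,0,0,0,0,0]])

```text
time_s: 4.72
position: [0.5165, 0.0592, 0.1085]
tcp_rot: [[-0.019, 1.0, -0.001], [1.0, 0.019, -0.004], [-0.004, -0.001, -1.0]]
force: [-3.5, -9.0, -1.2]
opening: 0.008
```

play_rows(targets=[[1,0,0.001,0,0,0,0],[1,0,0,0,0,0,0]])

```text
time_s: 4.97
position: [0.5165, 0.0593, 0.1085]
tcp_rot: [[-0.02, 1.0, -0.001], [1.0, 0.02, -0.005], [-0.005, -0.001, -1.0]]
force: [-2.8, -12.1, -1.1]
opening: 0.008
```

play_rows(targets=[[1,0,-0.02,0,0,0,0],[0.1,0,-0.05,0.05,0,0,0],[0.1,0,-0.054,0.04,0,0,0],[0.1,0,0,0,0,0,0],[0.1,0,0,0,0,0,0],[0.1,0,0,0,0,0,0]])

```text
time_s: 5.72
position: [0.5157, -0.0507, 0.1889]
tcp_rot: [[-0.018, 1.0, -0.002], [1.0, 0.018, 0.001], [0.001, -0.002, -1.0]]
force: [-1.3, 0.2, 0.6]
opening: 0.489
```

```bash
python3 - <<'E'
from h import *
s=bot.read_state();print(s["position"],s["opening"]);c=bot.get_calibration("wrist");print(c)
w=bot.capture("wrist");cv2.imwrite("pics/w2.png",w)
np.save("w2.npy",c,allow_pickle=True)
a=bot.capture("top")[165:240,200:300]
cv2.imwrite("pics/t2.png",cv2.resize(a,None,fx=8,fy=8,interpolation=cv2.INTER_CUBIC))
E
```

```text
[ 0.51573187 -0.05065696  0.18890227] 0.4886946847887477
{'fx': 337.7672234307854, 'fy': 337.7672234307854, 'cx': 257.7279659639505, 'cy': 187.29495451265717, 'R': array([[ 0.99984369,  0.01748761, -0.00260472],
       [ 0.0174563 , -0.95300382,  0.30245495],
       [ 0.0028069 , -0.30245314, -0.95316012]]), 't': array([-0.5128019 , -0.08320919,  0.34259203])}
```

View pics/w2.png

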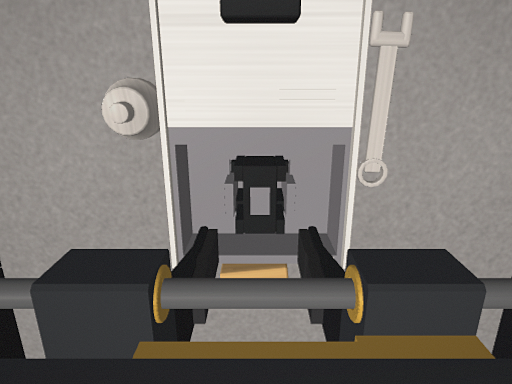

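View pics/t2.png

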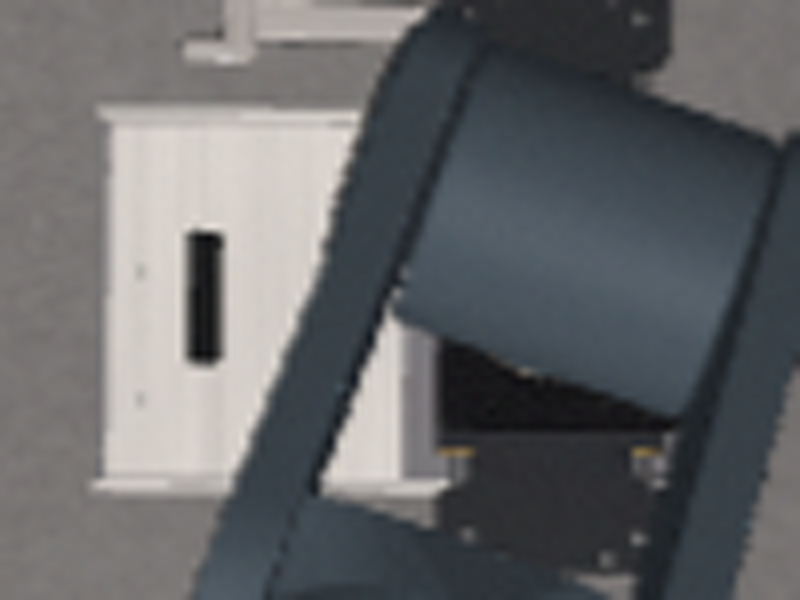

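```bash
python3 - <<'E'
from h import *
cv2.imwrite("pics/w2c.png",cv2.resize(cv2.imread("pics/w2.png")[120:270,165:365],None,fx=4,fy=4,interpolation=cv2.INTER_CUBIC))
r=ray("top",(204/8+200-.44,298/8+165-.44),.121);print("rib",r)
a=np.radians(91.01);R=np.array([[np.cos(a),-np.sin(a)],[np.sin(a),np.cos(a)]])
print(R.T@(r[:2]-[.5168,-.0616]))
for x,y,z in[(0,0,.088),(0,.029,.088),(0,-.029,.088),(.03,0,.088),(-.03,0,.088),(-.048,0,.092),(0,.066,.092),(0,-.066,.092)]:
  print((x,y,z),(np.array(proj("wrist",np.r_[R@[x,y]+[.5168,-.0616],z]))-[165,120])*4)
E
```

```text
rib [0.5139146  0.07571889 0.121     ]
[0.13734842 0.00046445]
(0, 0, 0.088) [382.66508975 322.54133225]
(0, 0.029, 0.088) [242.16096054 322.37983509]
(0, -0.029, 0.088) [523.23733051 322.7029077 ]
(0.03, 0, 0.088) [383.10634343 181.11370964]
(-0.03, 0, 0.088) [382.25167988 455.04465166]
(-0.048, 0, 0.092) [382.11471583 539.7016884 ]
(0, 0.066, 0.092) [ 58.67957449 328.85497894]
(0, -0.066, 0.092) [707.23926897 329.60792244]
```

View pics/w2c.png

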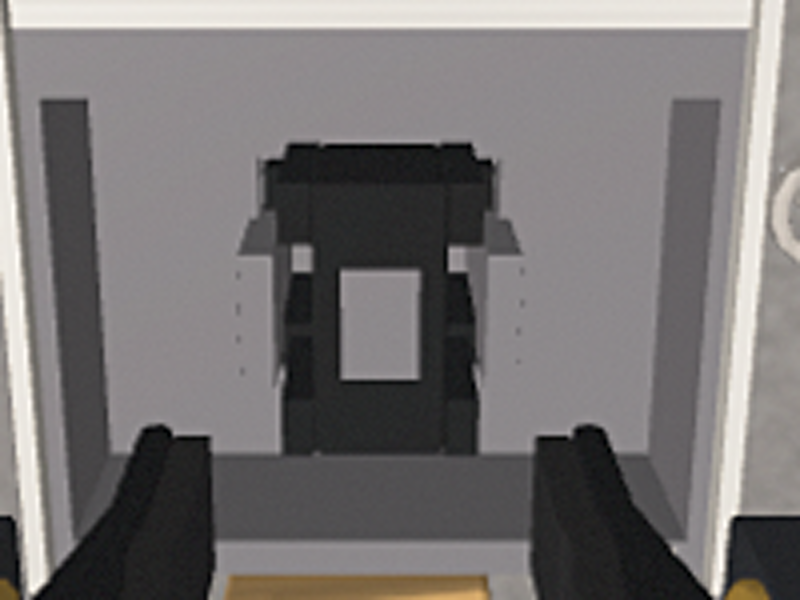

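play_rows(targets=[[0.12,0.0006,-0.011,0,0,0,0],[0.12,0,0,0,0,0,0],[0.12,0,0,-0.03,0,0,0],[0.12,0,0,-0.03,0,0,0],[0.12,0,0,0,0,0,0],[0.12,0,0,0,0,0,0]])

```text
time_s: 6.58
position: [0.5178, -0.0634, 0.1306]
tcp_rot: [[-0.017, 1.0, 0.001], [1.0, 0.017, -0.0], [-0.0, 0.001, -1.0]]
force: [1.1, -0.2, 0.2]
opening: 0.881
```

```bash
python3 - <<'E'
from h import *
P=[]
for i in range(6):
    w=bot.capture("wrist");P.append(bot.read_state()["position"])
print(np.mean(P,0),np.std(P,0),bot.read_state()["force"],bot.read_state()["opening"])
cv2.imwrite("pics/w3.png",w)
E
```

```text
[ 0.51795718 -0.06337379  0.13100833] [1.88736506e-04 6.39133161e-05 1.34966737e-04] [0.43370651 0.29546863 0.18258835] 0.8747626192044102
```

View pics/w3.png

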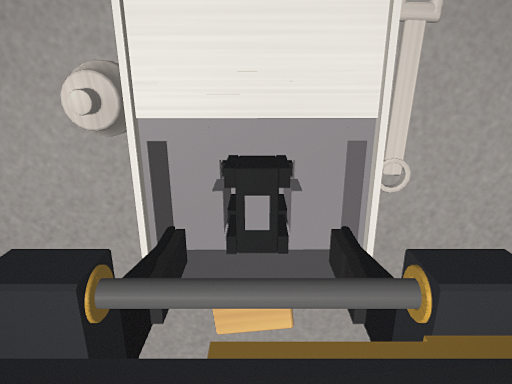

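play_rows(targets=[[0.12,-0.0007,0.0012,-0.02,0,0,0],[0.12,0,0,-0.02,0,0,0],[0.12,0,0,-0.015,0,0,0],[0.12,0,0,-0.014,0,0,0],[0.12,0,0,0,0,0,0],[0.12,0,0,0,0,0,0]])

```text
time_s: 7.62
position: [0.5168, -0.062, 0.0612]
tcp_rot: [[-0.017, 1.0, 0.001], [1.0, 0.017, -0.0], [-0.0, 0.0, -1.0]]
force: [-0.2, 1.1, -0.1]
opening: 0.876
```

play_rows(targets=[[1,0,0,0,0,0,0],[1,0,0,0,0,0,0],[1,0,0,0,0,0,0],[1,0,0,0,0,0,0],[1,0,0,0,0,0,0],[1,0,0,0,0,0,0]])

```text
time_s: 8.38
position: [0.5173, -0.062, 0.0617]
tcp_rot: [[-0.017, 1.0, 0.002], [1.0, 0.017, -0.0], [-0.0, 0.002, -1.0]]
force: [0.4, 0.7, 5.5]
opening: 0.479
```

play_rows(targets=[[1,0,0,0,0,0,0],[1,0,0,0,0,0,0],[1,0,0,0,0,0,0]])

```text
time_s: 8.75
position: [0.5173, -0.062, 0.0617]
tcp_rot: [[-0.017, 1.0, 0.002], [1.0, 0.017, -0.0], [-0.0, 0.002, -1.0]]
force: [0.2, 0.3, 5.1]
opening: 0.478
```

play_rows(targets=[[1,0,0,0.003,0,0,0],[1,0,0,0.003,0,0,0],[1,0,0,0,0,0,0]])

```text
time_s: 9.12
position: [0.5161, -0.0618, 0.0668]
tcp_rot: [[-0.017, 1.0, -0.001], [1.0, 0.017, 0.0], [0.0, -0.001, -1.0]]
force: [-0.2, -0.2, -3.3]
opening: 0.475
```

play_rows(targets=[[1,0,0,0.008,0,0,0],[1,0,0,0.01,0,0,0],[1,0,0,0.01,0,0,0]])

```text
time_s: 9.5
position: [0.5164, -0.0619, 0.0958]
tcp_rot: [[-0.017, 1.0, 0.0], [1.0, 0.017, -0.0], [-0.0, 0.0, -1.0]]
force: [0.5, -0.4, -3.2]
opening: 0.475
```

play_rows(targets=[[1,0,0,0.011,0,0,0],[1,0,0,0.011,0,0,0],[1,0,0,0.011,0,0,0],[1,0,0,0.011,0,0,0],[1,0,0,0.011,0,0,0],[1,0,0,0.011,0,0,0],[1,0,0,0.011,0,0,0],[1,0,0,0.011,0,0,0],[1,0,0,0.012,0,0,0],[1,0,0,0.008,0,0,0],[1,0,0,0,0,0,0],[1,0,0,0,0,0,0]])

```text
time_s: 11.0
position: [0.5161, -0.0618, 0.2027]
tcp_rot: [[-0.017, 1.0, -0.001], [1.0, 0.017, 0.0], [0.0, -0.001, -1.0]]
force: [0.1, 0.4, -4.4]
opening: 0.475
```

```bash
python3 - <<'E'
from h import *
s=bot.read_state();print(s["time_s"],s["position"],s["force"],s["opening"])
a=bot.capture("side")[130:290,180:330]
b=bot.capture("wrist")
a=cv2.resize(a,None,fx=2.4,fy=2.4,interpolation=cv2.INTER_CUBIC)
cv2.imwrite("pics/f.png",np.hstack([a,cv2.resize(b,None,fx=.85,fy=.85)[:326] if 0 else cv2.copyMakeBorder(cv2.resize(b,(432,324)),0,a.shape[0]-324,0,0,0)]))
E
```

```text
11.0 [ 0.5161081  -0.06182992  0.20265785] [ 0.14696738  0.40476685 -4.43161897] 0.47508857521852954
```

View pics/f.png

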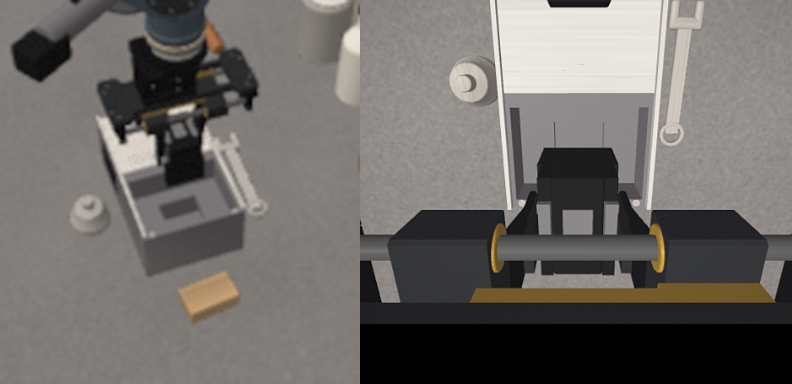

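```bash
python3 - <<'E'
from h import *
for z in(.14,.15,.16): print(z,[(np.array(proj("side",np.array([x,-.092,z])))-[180,130])*2.4 for x in(.49,.516,.542)])
s=bot.read_state();print(s["position"],s["opening"],abs(s["qvel"]).max())
E
```

```text
0.14 [array([166.35430324, 194.15741607]), array([184.63623123, 189.26156705]), array([202.7810872 , 184.40242554])]
0.15 [array([166.12841616, 189.5657191 ]), array([184.51801295, 184.6586449 ]), array([202.76892791, 179.78857651])]
0.16 [array([165.89986389, 184.91984574]), array([184.39840514, 180.00162067]), array([202.75662625, 175.12070266])]
[ 0.51609337 -0.0617787   0.20246759] 0.4759593301729132 0.14521005660198058
```

Observed lower edge of the pack (≈184 px) matches z = 0.15 m.

```bash
python3 -c "
from rig import bot
print(bot.hand_in())"
```

```text
the job is handed in; nothing more can be done
None
```

I slid the cover open, released the pack by pinching its catches, lifted it out and handed the job in at about 11 s with the arm still holding it.

- **Cover:** I pushed its rib with the closed fingers until the force rose to about 12 N at the stop. The top view then put it at about 117 mm, against 118 mm fully open, which is within measuring error. It was already about 25 mm open at the start.
- **Pack:** both catches were pinched together and the pack came straight up. The tool carries about 4.4 N, which fits a 0.45 kg pack. In the last side view its underside sits about 150 mm above the bench, 5 cm above the rails. It was upright and still.
- **Grip opening:** it reads 0.475, about 41 mm, where fully pressed catches should give 44 mm. The reading stayed steady through the lift, so I saw no slip.
- **Other objects:** the brush, wrench and offcut beside the box look undisturbed in the last pictures. I did not look again at the things further left and right, but the arm never went near them below about 0.2 m.

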